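Set the depth stop to the setting block

TASK

Take the square-drive driver from its stand, seat it in the brass nut on top of the stop bridge and turn the nut clockwise until the stop's foot just drags on the beech setting block beneath it: a light but definite grip, never clamped hard. Then put the driver back upright in its stand and leave the block where it lies; turn the nut only with the driver and do not disturb the other things on the bench.

Things in the scene. Friction and masses are not known exactly. Their poses are not given: they have to be found in the camera images.
- stop_bridge: green steel bridge fixed to the bench, 44 mm deep (x), 128 mm wide (y), beam top 76 mm above the table. Origin: on the vertical spindle axis at table height; x points from the open front, where the setting block sticks out, to the rear fence. It carries the brass nut on top and, under the beam, a non-rotating spindle with a round steel foot 20 mm across
- socket (a point): centre of the mouth of the square socket in the top of the brass nut (32 mm square, 22 mm high), 98.5 mm above the table; turns with the nut; z up, x and y along the socket's sides. Socket 11.2 mm square, 16 mm deep, lead-in chamfer 3 mm wide
- driver_grip (a point): centre of the driver's orange square handle (26 x 26 mm, 84 mm long), where it is best gripped; z runs up along the driver from bit to handle, x and y are square to the handle's faces and to the bit's faces. The whole driver is 154 mm long, 160 g; this point is 108 mm above the tip of its bit
- driver_tip (a point): centre of the end face of the driver's bit, a steel square 10 mm across and 20 mm long, below a round shank 14 mm in diameter; axes as driver_grip. In the socket it has about 0.1 rad of play either way
- stand: fixed wooden stand with a 78 mm square foot, 62 mm square and 58 mm high, in whose round hole the driver stands, bit down. Origin under its centre at table height
- stand_hole (a point): centre of the mouth of the stand's hole: 16.5 mm in diameter, 46 mm deep, chamfer 4 mm wide, mouth 58 mm above the table
- press_block: beech setting block, 90 x 36 x 34 mm, lying loose between low guide strips on the bed under the bridge, its length along the bridge's x, its top 39 to 42 mm above the table. Origin: centre of its underside
- block_center (a point): centre of the setting block
- glue_stick: upright glue stick, red cap, 26 mm across and 94 mm high; a bystander. Origin: centre of its underside
- red_spool: spool of dark red thread, 40 mm across and 50 mm high; a bystander. Origin: centre of its underside
- foot_axis (a point): fixed point of the bridge on the spindle axis, 42 mm above the table. The bed has a packed height, so the block's top lies 0 to 3 mm below this point; the foot starts 1.5 to 8.5 mm above the block: not measured, and the nut's angle does not tell it. The foot is sprung: once it touches, its force grows by about 8 N per mm (50 N per rad of the nut)
- nut_axis (a point): fixed point of the bridge on the nut's axis at the beam's top, 76 mm above the table. Clockwise from above lowers the foot by 6.4 mm per rad (40 mm a turn, a steep thread); the nut stays where it is left. Turning it free takes up to 0.16 N m, steady (about half of it still felt when one pauses), and each 10 N of foot force adds about 0.064 N m to what is felt
Mind the look-alikes: they are no part of the job. What is meant by the part that bears driver_grip is not green, and is the larger of those in its own colour.

How it is judged (in metres and radians):
On the way, in this order (a step that is already met when the one before it is completed fails the run):
1. the driver's bit is seated in the nut's socket (z of driver_tip in the frame of socket below -0.009 m and horizontal distance between driver_tip and socket below 0.004 m), for 0.1 s.
2. with the driver still in the socket the foot grips the block with more than 3 N (contact force between stop_bridge and press_block above 3 N and z of driver_tip in the frame of socket below -0.005 m and horizontal distance between driver_tip and socket below 0.006 m), for 0.2 s.
At the end, for the whole second after the job is handed in: the stop's foot presses on the setting block with 3 to 18 N, the block lies within 12 mm of where it lay, and the driver stands released and upright in its stand, its tip at least 35 mm down the hole (contact force between stop_bridge and press_block between 3 and 18 N and z of driver_tip in the frame of stand_hole below -0.035 m and horizontal distance between driver_tip and stand_hole below 0.008 m and angle between driver_grip's own z axis and vertical below 0.15 rad and linear speed of press_block below 0.01 m/s and distance of press_block from where it was at the start of the episode below 0.012 m); the robot touches nothing.
It fails at once if the foot clamps the block with more than 25 N (contact force between stop_bridge and press_block above 25 N).
It fails at once if the fingers touch the nut or bridge with more than 3 N (contact force between the fingers and stop_bridge above 3 N).
It fails at once if the glue stick or the spool is moved by more than 30 mm (distance of any of glue_stick, red_spool from where it was at the start of the episode above 0.03 m).
It also fails if it takes over 66 s, if anything falls off the work surface, if the arm or the gripper's body presses on something with over 40 N, if the wrist force passes 120 N, or if a joint passes its speed limit or range.

ROBOT

A 6-joint arm with a two-finger parallel gripper is mounted at the origin on the work surface; the furniture and walls round the work are solid. World frame = base frame: x ahead of the robot, y to its left, z up, the work surface at z = 0. Lengths are in mm, angles in rad, forces in N, time in s.
With the tool pointing down it reaches from about 325 to 900 mm from the base axis. Payload 3.5 kg.
Tool frame: the origin (TCP) lies midway between the tips of the shut fingers; the grasp point (between the pads) lies 19 mm behind it; z points along the fingers, y is the line along which they close (so a half turn about z gives the same grasp; the last joint's range is limited). The gripper opens to 85 mm and grips with 20 to 120 N. Pads are 22 mm wide; open, the fingers measure 114 mm over their backs; the gripper's body (76 mm by 85 mm) begins 54 mm behind the grasp point. The pads swing forward as they close: fully open they stand 13 mm farther back than shut.
Start: joints at [1.07, 0.276, -0.026, 1.268, 0, 1.467], TCP at [242.125, 576.192, 231.313] pointing down, gripper open.
Joint ranges: [-3.12, 3.12], [-0.85, 1.88], [-1.08, 1.24], [-1.95, 2.15], [-1.57, 1.53], [-3.14, 3.14]. Speed limits (rad/s): [2.57, 2.57, 3.14, 3.14, 3.14, 3.14].

INTERFACE

Orientations are given as a rotation vector (axis times angle).
In Python, from workcell import env gives the robot as it stands.
- The arm moves only by the tool move_arm, never from a script. Its argument "increments" is a list of rows, each an object of numbers: "dx", "dy", "dz": the shift along the world's x, y, z in units of 40 mm (1.0 is 40 mm); "rx", "ry", "rz": the turn, a rotation vector about the world's x, y, z in degrees; "gripper": the closure, from 0 (fully open) to 1 (shut). A call has 1 to 10 rows; each row shifts and turns the commanded pose from where the row before left it; what a row does not reach is not made up. A row lasts 1/12 s, in which the tool goes at most 41.7 mm and 7.16 degrees, less where a joint would pass 70% of its speed; a pose out of reach is approached as far as the arm can. A call is refused whole if a number of a shift passes 1 or a number of a turn 7.16, either way. A call with a gripper value outside its range is refused whole. The fingers move at their own pace and stop on an object; "force" is the grip in N (left out, the last holds). Time passes only in rows, so rows that do not move let the fingers close. It gives the time, the measured TCP pose, the force, the opening and the grip force at its end, in the units of the state.
- env.read_state(): the state, without advancing time (a new reading comes with each control period).
- env.grab_frame(name): name is "side" or "top" or "wrist"; returns a dict with "pixels" (480x640x3 uint8, red, green, blue), "fovy" (degrees; the focal length in pixels is half the picture's height over the tangent of half this angle, whatever the lens; pixels are square), "cx", "cy" (the principal point, pixels), "k1" (the pictures are not rectified: a ray, as slopes to the right and down, at radius r is drawn at 1 + k1 r^2 times it, then the intrinsics apply), "R" (3x3) and "t" (3): a world point X has camera coordinates R X + t. Camera axes: x right, y down, z forward; pixel columns grow to the right and rows downward; lengths in mm; the calibration is good to about 2 mm. A picture is of the moment at which its call begins. There is no depth.
- env.finish_job(): hands the job in; it is judged then, once.
The state is a dict: "t": time; "q": joint angles; "qvel": joint speeds; "effort": joint torques, N m; "tcp_pos": TCP position; "orientation": TCP orientation; "force": force on the tool from outside, world axes, zero at the start; "torque": the same for the moment, N m; "opening": finger opening in mm; "grasp_force": force on a finger pad.
Only numpy, scipy, OpenCV 4.12 (cv2) and the standard library are available. Lean on these libraries where they do the work, as an engineer would, in place of code of your own. Each camera call takes 0.05 s, during which the arm holds its last target. There are 200 camera calls.

## Working session

There is one attempt and no reset: what is moved stays moved. The work goes in short steps, Python scripts to look and compute and a tool call to move; the robot and the scene stay as the last step left them, time stands still between calls to the robot, and variables do not carry over. Pictures are saved under pics/ and viewed, at most 10 in all, crops included, and the job is handed in when it is done.

Besides the shell and the picture viewer there is one more tool, called after ">>>" as name(argument=value, ...) on one line, values as JSON. move_arm: Moves the arm, as the interface text tells. Its arguments: {"type":"object","properties":{"increments":{"type":"array"},"force":{"type":"number"}},"required":["increments"]}

```bash
mkdir -p pics
cat > h.py <<'E'
import numpy as np, cv2
from workcell import env
def grab(n):
    f=env.grab_frame(n); f['R']=np.array(f['R']);f['t']=np.array(f['t']);f['f']=240/np.tan(np.radians(f['fovy'])/2); return f
def save(f,name,box=None,s=1):
    im=cv2.cvtColor(np.asarray(f['pixels']),cv2.COLOR_RGB2BGR)
    if box: im=im[box[1]:box[3],box[0]:box[2]]
    cv2.imwrite('pics/'+name,cv2.resize(im,None,fx=s,fy=s,interpolation=cv2.INTER_CUBIC))
def ray(f,u,v):
    K=np.array([[f['f'],0,f['cx']],[0,f['f'],f['cy']],[0,0,1]])
    p=cv2.undistortPoints(np.array([[[u,v]]],float),K,np.array([f['k1'],0,0,0.]))[0,0]
    d=f['R'].T@np.array([p[0],p[1],1]); return -f['R'].T@f['t'],d/np.linalg.norm(d)
def onz(f,u,v,z):
    c,d=ray(f,u,v); return c+d*(z-c[2])/d[2]
def tri(*rs):
    A=sum(np.eye(3)-np.outer(d,d) for c,d in rs); b=sum((np.eye(3)-np.outer(d,d))@c for c,d in rs)
    return np.linalg.solve(A,b)
def proj(f,X):
    K=np.array([[f['f'],0,f['cx']],[0,f['f'],f['cy']],[0,0,1]])
    return cv2.projectPoints(np.array([X],float),cv2.Rodrigues(f['R'])[0],f['t'],K,np.array([f['k1'],0,0,0.]))[0][0,0]
E
python3 - <<'E'
from h import *
for n in('side','top','wrist'):
    f=grab(n);save(f,n+'0.png');print(n,f['fovy'],f['cx'],f['cy'],f['k1'],(-f['R'].T@f['t']).round(),f['R'][2].round(2))
print(env.read_state())
E
```

```text
side 56.31290612987731 324.19274968082334 244.85606462009244 -0.006832914639745108 [ 129. -694.  555.] [ 0.47  0.72 -0.52]
top 54.03287179455064 324.0083811291612 252.22549434349654 -0.11926212349670724 [454. -60. 937.] [ 0.08 -0.02 -1.  ]
wrist 59.28135869168247 314.43300091127514 240.7806197688312 -0.03759917740806026 [169. 607. 373.] [ 0.28 -0.12 -0.95]
{'t': 0.15, 'q': array([ 1.06960728e+00,  2.76981225e-01, -2.75324247e-02,  1.26801928e+00,
       -2.67810091e-05,  1.46737764e+00]), 'qvel': array([-7.80028428e-04, -2.39537057e-03,  4.04098555e-03, -1.17733800e-05,
       -6.40389133e-04,  2.43962735e-03]), 'effort': array([ 6.91238365e-04, -4.46056724e+01,  2.95639318e+01,  1.05293057e-02,
       -1.37771913e-04,  2.49898257e-06]), 'tcp_pos': array([241.83843536, 575.66162329, 230.4180925 ]), 'orientation': array([-6.20607872e-01, -3.07918102e+00,  2.61625960e-03]), 'force': array([-0.8424423 , -0.33715661, -0.53641046]), 'torque': array([-0.00175314, -0.01631903,  0.05669691]), 'grasp_force': 0.0, 'opening': 85.34046196286113}
```

View pics/side0.png

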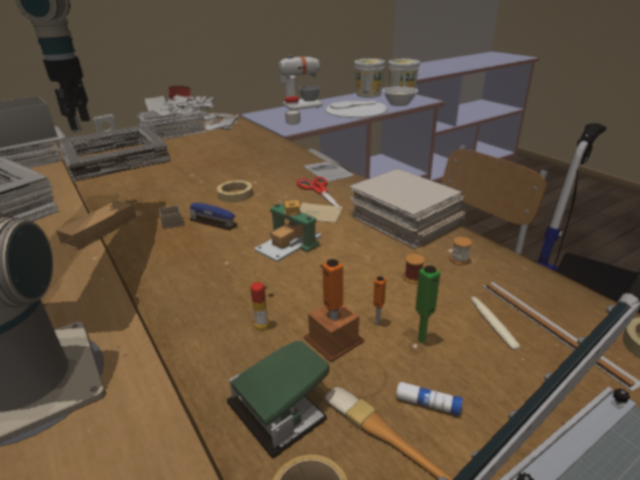

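View pics/top0.png

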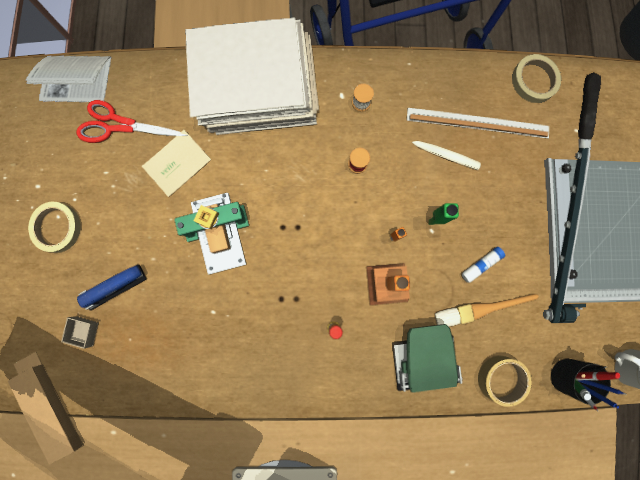

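The side view shows three driver look-alikes: large orange in the stand (side 333,285; top 401,283), small orange (side 379,293; top 400,233) and green (side 427,290; top 446,213). I choose the large orange one. The bridge with its brass nut is at side 292,207 and top 206,216.

Run:
```python
from h import *
S=grab('side');T=grab('top')
a=cv2.resize(cv2.cvtColor(np.asarray(T['pixels'])[245:315,355:425],cv2.COLOR_RGB2BGR),(395,395),interpolation=3)
b=cv2.resize(cv2.cvtColor(np.asarray(T['pixels'])[185:275,165:255],cv2.COLOR_RGB2BGR),(395,395),interpolation=3)
cv2.imwrite('pics/c1.png',np.hstack([a,b]))
a=cv2.resize(cv2.cvtColor(np.asarray(S['pixels'])[250:360,290:400],cv2.COLOR_RGB2BGR),(395,395),interpolation=3)
b=cv2.resize(cv2.cvtColor(np.asarray(S['pixels'])[190:260,255:325],cv2.COLOR_RGB2BGR),(395,395),interpolation=3)
cv2.imwrite('pics/c2.png',np.hstack([a,b]))
```

```text
(no output)
```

View pics/c1.png

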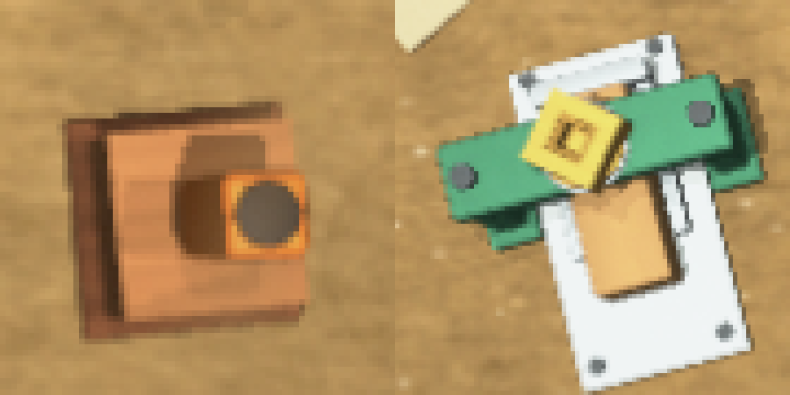

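View pics/c2.png

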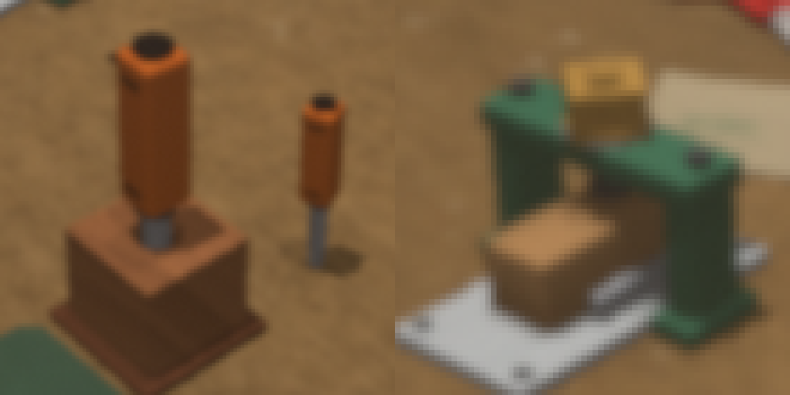

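Crops: the dark cap of the driver is at top (402.5,282.7) and side (332.6,263.1). The socket mouth is at top (205.8,216.7) and side (292.2,203.8), with the nut turned relative to the bridge.

Run:
```python
from h import *
S=grab('side');T=grab('top')
A=lambda x,y:(355+x/5.643-.5,245+y/5.643-.5)
B=lambda x,y:(165+(x-395)/4.389-.5,185+y/4.389-.5)
C=lambda x,y:(290+x/3.591-.5,250+y/3.591-.5)
D=lambda x,y:(255+(x-395)/5.643-.5,190+y/5.643-.5)
print('drvtop',tri(ray(T,*A(268,213)),ray(S,*C(153,47))))
print('nut',tri(ray(T,*B(574,139)),ray(S,*D(605,78))))
hc=[onz(T,*A(*p),166)[:2] for p in[(224,174),(305,176),(304,257),(224,254)]];print('handle',np.round(hc,1))
nc=[onz(T,*B(*p),98.5)[:2] for p in[(556,90),(632,126),(600,191),(522,153)]];print('nut',np.round(nc,1))
def ang(c): 
    c=np.array(c);return [round(float(np.degrees(np.arctan2(*(c[(i+1)%4]-c[i])[::-1]))),1) for i in range(4)]
print(ang(hc),ang(nc),np.mean(hc,0),np.mean(nc,0))
bl=[onz(T,*B(*p),78)[:2] for p in[(462,176),(700,113)]];print('bolts',bl,np.mean(bl,0),np.linalg.norm(bl[0]-bl[1]))
st=[onz(T,*A(*p),58)[:2] for p in[(108,135),(300,120),(303,308),(120,320)]];print('stand',np.round(st,1),np.mean(st,0))
for n,p in(('drv',A(268,213)),):print(onz(T,*p,166))
print('glue',onz(T,335,331,94),'spool',onz(T,359,159,50))
s=env.read_state();print(s['t']);R=cv2.Rodrigues(s['orientation'])[0];print(R.round(3))
# wrist camera in tool frame
W=grab('wrist');print('cam in tool',R.T@(-W['R'].T@W['t']-s['tcp_pos']),(W['R']@R).round(2))
```

```text
drvtop [ 463.08375845 -206.26337066  164.73790789]
nut [584.90316147 133.5727474  100.82166199]
handle [[ 474.8 -193.4]
 [ 474.  -217.3]
 [ 450.4 -216.6]
 [ 451.5 -193. ]]
nut [[605.9 141.9]
 [590.7 110.1]
 [563.9 122.9]
 [579.9 155.5]]
[-91.9, 178.2, 87.2, -1.0] [-115.7, 154.4, 63.9, -27.7] [ 462.69397201 -205.0844286 ] [585.07691665 132.58325994]
bolts [array([573.40071853, 186.24950093]), array([599.28368711,  85.50810155])] [586.34220282 135.87880124] 104.01325689817718
stand [[ 491.1 -173.4]
 [ 495.6 -238. ]
 [ 433.  -237.8]
 [ 429.7 -176.5]] [ 462.33035739 -206.45777343]
[ 463.33124932 -206.18443004  166.        ]
glue [378.48900186 -98.18564865  94.        ] spool [ 703.1755219  -149.83942858   50.        ]
0.35
[[-0.922  0.387 -0.   ]
 [ 0.387  0.922 -0.   ]
 [ 0.    -0.001 -1.   ]]
cam in tool [ 7.92835664e+01  5.11057950e-02 -1.43032949e+02] [[ 0.    1.    0.  ]
 [-0.95  0.   -0.31]
 [-0.31 -0.    0.95]]
```

>>> move_arm(increments=[{"dx": 0.27, "dy": -0.95, "rz": 1}, {"dx": 0.27, "dy": -0.95, "rz": 1}, {"dx": 0.27, "dy": -0.95, "rz": 1}, {"dx": 0.27, "dy": -0.95, "rz": 1}, {"dx": 0.27, "dy": -0.95, "rz": 1}, {"dx": 0.27, "dy": -0.95, "rz": 1}, {"dx": 0.27, "dy": -0.95, "rz": 1}, {"dx": 0.27, "dy": -0.95, "rz": 1}, {"dx": 0.27, "dy": -0.95, "rz": 1}, {"dx": 0.27, "dy": -0.95, "rz": 1}])

```text
invalid input at $.increments[0]: expected keys dx, dy, dz, rx, ry, rz, gripper
```

>>> move_arm(increments=[{"dx": 0.27, "dy": -0.95, "rz": 1}, {"dx": 0.27, "dy": -0.95, "rz": 1}, {"dx": 0.27, "dy": -0.95, "rz": 1}, {"dx": 0.27, "dy": -0.95, "rz": 1}, {"dx": 0.27, "dy": -0.95, "rz": 1}, {"dx": 0.27, "dy": -0.95, "rz": 1}, {"dx": 0.27, "dy": -0.95, "rz": 1}, {"dx": 0.27, "dy": -0.95, "rz": 1}, {"dx": 0.27, "dy": -0.95, "rz": 1}, {}])

```text
invalid input at $.increments[0]: expected keys dx, dy, dz, rx, ry, rz, gripper
```

```bash
cat > st.py <<'E'
from h import *
s=env.read_state();R=cv2.Rodrigues(s['orientation'])[0]
print('t%.2f'%s['t'],'tcp',s['tcp_pos'].round(1),'psi %.2f'%np.degrees(np.arctan2(R[1,0],R[0,0])),'tilt',np.degrees(R[:2,2]).round(2),'F',s['force'].round(1),'M',s['torque'].round(3),'open %.1f grip %.1f'%(s['opening'],s['grasp_force']),'q',s['q'].round(2))
E
python3 st.py; python3 -c "
from h import *
W=grab('wrist');save(W,'w1.png')
print(proj(W,[463,-206,165]))"
```

```text
t0.40 tcp [242.1 576.1 231.2] psi 157.21 tilt [-0.01 -0.01] F [ 0.1 -1.  -0.8] M [-0.017 -0.069  0.005] open 85.5 grip 0.0 q [ 1.07  0.28 -0.03  1.27 -0.    1.47]
[-273.69460192  697.1900143 ]
```

View pics/w1.png

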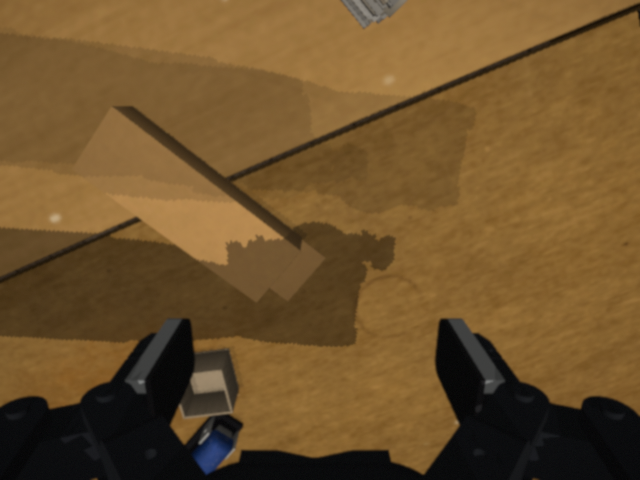

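The moves were refused because every key is required, so this picture shows only the bench under the start pose. I'll repeat the moves with full rows.

>>> move_arm(increments=[{"dx": 0.27, "dy": -0.95, "dz": 0, "rx": 0, "ry": 0, "rz": 1, "gripper": 0}, {"dx": 0.27, "dy": -0.95, "dz": 0, "rx": 0, "ry": 0, "rz": 1, "gripper": 0}, {"dx": 0.27, "dy": -0.95, "dz": 0, "rx": 0, "ry": 0, "rz": 1, "gripper": 0}, {"dx": 0.27, "dy": -0.95, "dz": 0, "rx": 0, "ry": 0, "rz": 1, "gripper": 0}, {"dx": 0.27, "dy": -0.95, "dz": 0, "rx": 0, "ry": 0, "rz": 1, "gripper": 0}, {"dx": 0.27, "dy": -0.95, "dz": 0, "rx": 0, "ry": 0, "rz": 1, "gripper": 0}, {"dx": 0.27, "dy": -0.95, "dz": 0, "rx": 0, "ry": 0, "rz": 1, "gripper": 0}, {"dx": 0.27, "dy": -0.95, "dz": 0, "rx": 0, "ry": 0, "rz": 1, "gripper": 0}, {"dx": 0.27, "dy": -0.95, "dz": 0, "rx": 0, "ry": 0, "rz": 1, "gripper": 0}, {"dx": 0.27, "dy": -0.95, "dz": 0, "rx": 0, "ry": 0, "rz": 1, "gripper": 0}])

```text
t: 1.28
tcp_pos: [350.2, 194.5, 231.7]
orientation: [0.348, 3.121, 0.001]
force: [1.4, -0.4, 0.7]
opening: 85.4
grasp_force: 0.0
```

>>> move_arm(increments=[{"dx": 0.27, "dy": -0.95, "dz": 0, "rx": 0, "ry": 0, "rz": 1, "gripper": 0}, {"dx": 0.27, "dy": -0.95, "dz": 0, "rx": 0, "ry": 0, "rz": 1, "gripper": 0}, {"dx": 0.27, "dy": -0.95, "dz": 0, "rx": 0, "ry": 0, "rz": 1, "gripper": 0}, {"dx": 0.27, "dy": -0.95, "dz": 0, "rx": 0, "ry": 0, "rz": 1, "gripper": 0}, {"dx": 0.27, "dy": -0.95, "dz": 0, "rx": 0, "ry": 0, "rz": 1, "gripper": 0}, {"dx": 0.27, "dy": -0.95, "dz": 0, "rx": 0, "ry": 0, "rz": 1, "gripper": 0}, {"dx": 0.27, "dy": -0.95, "dz": 0, "rx": 0, "ry": 0, "rz": 1, "gripper": 0}, {"dx": 0.27, "dy": -0.95, "dz": 0, "rx": 0, "ry": 0, "rz": 1, "gripper": 0}, {"dx": 0, "dy": 0, "dz": 0, "rx": 0, "ry": 0, "rz": 0, "gripper": 0}, {"dx": 0, "dy": 0, "dz": 0, "rx": 0, "ry": 0, "rz": 0, "gripper": 0}])

```text
t: 2.12
tcp_pos: [436.9, -109.6, 231.4]
orientation: [0.138, 3.138, 0.0]
force: [-0.2, 0.9, -0.6]
opening: 85.4
grasp_force: 0.0
```

```bash
python3 st.py; python3 -c "
from h import *
W=grab('wrist');save(W,'w2.png')
print(proj(W,[463,-206,165]))"
```

```text
t2.12 tcp [ 436.9 -109.6  231.4] psi 174.97 tilt [0.01 0.01] F [-0.2  0.9 -0.6] M [-0.002 -0.006  0.024] open 85.4 grip 0.0 q [-0.39 -0.04 -0.38  1.22  0.   -0.3 ]
[146.27114977 319.80180404]
```

View pics/w2.png

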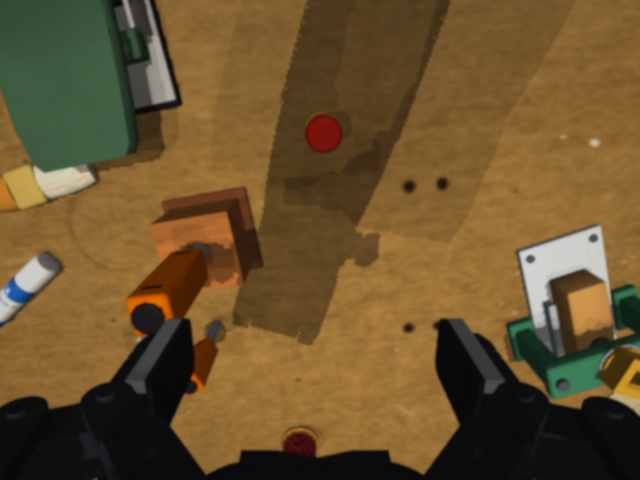

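The cap is seen at (147,318) against a predicted (146,320), so the driver position holds.

>>> move_arm(increments=[{"dx": 0.22, "dy": -0.8, "dz": 0, "rx": 0, "ry": 0, "rz": 1, "gripper": 0}, {"dx": 0.22, "dy": -0.8, "dz": 0, "rx": 0, "ry": 0, "rz": 1, "gripper": 0}, {"dx": 0.21, "dy": -0.8, "dz": 0, "rx": 0, "ry": 0, "rz": 1, "gripper": 0}, {"dx": 0, "dy": 0, "dz": 0, "rx": 0, "ry": 0, "rz": 0, "gripper": 0}, {"dx": 0, "dy": 0, "dz": 0, "rx": 0, "ry": 0, "rz": 0, "gripper": 0}, {"dx": 0, "dy": 0, "dz": -0.5, "rx": 0, "ry": 0, "rz": 0, "gripper": 0}, {"dx": 0, "dy": 0, "dz": 0, "rx": 0, "ry": 0, "rz": 0, "gripper": 0}])

```text
t: 2.75
tcp_pos: [460.3, -200.7, 208.6]
orientation: [-0.046, -3.136, -0.005]
force: [-1.4, -0.6, -0.4]
opening: 85.7
grasp_force: 0.0
```

```bash
python3 st.py; python3 -c "
from h import *
W=grab('wrist')
hsv=cv2.cvtColor(np.asarray(W['pixels']),cv2.COLOR_RGB2HSV)
m=((hsv[...,0]>5)&(hsv[...,0]<14)&(hsv[...,1]>225)&(hsv[...,2]>110)).astype(np.uint8)
n,l,s,c=cv2.connectedComponentsWithStats(m)
for i in range(1,n):
    if s[i,4]>200: print(s[i],c[i])
print(proj(W,[463,-206,165]))
save(W,'w3.png')"
```

```text
t2.75 tcp [ 460.3 -200.7  208.6] psi 178.32 tilt [-0.28  0.2 ] F [-1.4 -0.6 -0.4] M [0.041 0.057 0.026] open 85.7 grip 0.0 q [-0.54  0.08 -0.32  1.18  0.   -0.51]
[302.44838219 285.10542045]
```

View pics/w3.png

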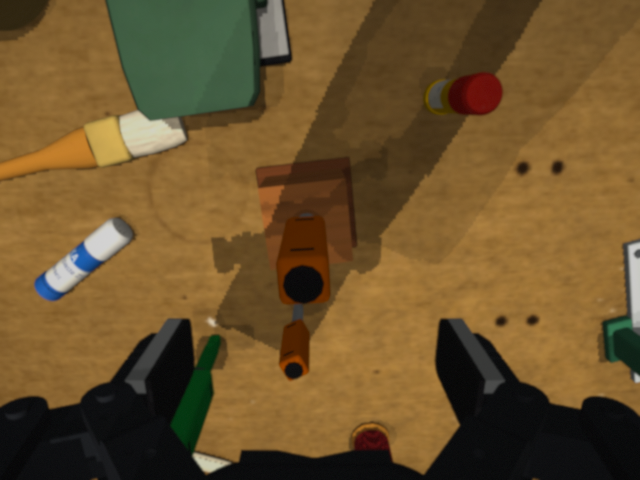

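Cap at (303,284), as predicted, so the driver is at (463,-206). The small look-alike at (293,350) is clear of the fingers.

>>> move_arm(increments=[{"dx": 0.03, "dy": -0.06, "dz": -0.5, "rx": 0, "ry": 0, "rz": 0, "gripper": 0}, {"dx": 0.03, "dy": -0.06, "dz": -0.5, "rx": 0, "ry": 0, "rz": 0, "gripper": 0}, {"dx": 0, "dy": 0, "dz": -0.6, "rx": 0, "ry": 0, "rz": 0, "gripper": 0}, {"dx": 0, "dy": 0, "dz": -0.6, "rx": 0, "ry": 0, "rz": 0, "gripper": 0}, {"dx": 0, "dy": 0, "dz": -0.4, "rx": 0, "ry": 0, "rz": 0, "gripper": 0}, {"dx": 0, "dy": 0, "dz": 0, "rx": 0, "ry": 0, "rz": 0, "gripper": 0}, {"dx": 0, "dy": 0, "dz": 0, "rx": 0, "ry": 0, "rz": 0, "gripper": 0}])

```text
t: 3.38
tcp_pos: [464.2, -207.1, 107.3]
orientation: [-0.047, -3.139, -0.002]
force: [0.4, -0.3, 0.5]
opening: 85.4
grasp_force: 0.0
```

```bash
python3 st.py
```

```text
t3.38 tcp [ 464.2 -207.1  107.3] psi 178.29 tilt [-0.1   0.07] F [ 0.4 -0.3  0.5] M [ 0.026 -0.011 -0.015] open 85.4 grip 0.0 q [-0.55  0.17 -0.44  0.96  0.   -0.52]
```

>>> move_arm(increments=[{"dx": -0.02, "dy": 0.03, "dz": -0.1, "rx": 0, "ry": 0, "rz": 0, "gripper": 0}, {"dx": 0, "dy": 0, "dz": 0, "rx": 0, "ry": 0, "rz": 0, "gripper": 0.5}, {"dx": 0, "dy": 0, "dz": 0, "rx": 0, "ry": 0, "rz": 0, "gripper": 1}, {"dx": 0, "dy": 0, "dz": 0, "rx": 0, "ry": 0, "rz": 0, "gripper": 1}, {"dx": 0, "dy": 0, "dz": 0, "rx": 0, "ry": 0, "rz": 0, "gripper": 1}, {"dx": 0, "dy": 0, "dz": 0, "rx": 0, "ry": 0, "rz": 0, "gripper": 1}, {"dx": 0, "dy": 0, "dz": 0, "rx": 0, "ry": 0, "rz": 0, "gripper": 1}, {"dx": 0, "dy": 0, "dz": 0, "rx": 0, "ry": 0, "rz": 0, "gripper": 1}, {"dx": 0, "dy": 0, "dz": 0, "rx": 0, "ry": 0, "rz": 0, "gripper": 1}, {"dx": 0, "dy": 0, "dz": 0, "rx": 0, "ry": 0, "rz": 0, "gripper": 1}], force=70)

```text
t: 4.22
tcp_pos: [464.4, -207.7, 103.9]
orientation: [0.049, 3.141, -0.001]
force: [-0.6, 1.6, 5.6]
opening: 25.1
grasp_force: 66.4
```

```bash
python3 st.py
```

```text
t4.22 tcp [ 464.4 -207.7  103.9] psi 178.20 tilt [ 0.03 -0.03] F [-0.6  1.6  5.6] M [ 0.129  0.312 -0.008] open 25.1 grip 66.4 q [-0.55  0.18 -0.44  0.95 -0.   -0.52]
```

>>> move_arm(increments=[{"dx": 0, "dy": 0, "dz": 0.2, "rx": 0, "ry": 0, "rz": 0, "gripper": 1}, {"dx": 0, "dy": 0, "dz": 0.5, "rx": 0, "ry": 0, "rz": 0, "gripper": 1}, {"dx": 0, "dy": 0, "dz": 0.7, "rx": 0, "ry": 0, "rz": 0, "gripper": 1}, {"dx": 0, "dy": 0, "dz": 0.7, "rx": 0, "ry": 0, "rz": 0, "gripper": 1}, {"dx": 0, "dy": 0, "dz": 0.7, "rx": 0, "ry": 0, "rz": 0, "gripper": 1}, {"dx": 0, "dy": 0, "dz": 0.2, "rx": 0, "ry": 0, "rz": 0, "gripper": 1}, {"dx": 0, "dy": 0, "dz": 0, "rx": 0, "ry": 0, "rz": 0, "gripper": 1}, {"dx": 0, "dy": 0, "dz": 0, "rx": 0, "ry": 0, "rz": 0, "gripper": 1}])

```text
t: 4.88
tcp_pos: [463.8, -207.2, 222.5]
orientation: [-0.049, -3.141, -0.0]
force: [0.1, 0.4, -2.5]
opening: 25.0
grasp_force: 67.5
```

```bash
python3 st.py
python3 - <<'E'
from h import *
for n in ('side','top'):
    W=grab(n);save(W,n+'_l.png',(280,180,400,360) if n=='side' else (340,220,470,330),3)
E
python3 -c "
import cv2,numpy as np
a=cv2.imread('pics/side_l.png');b=cv2.imread('pics/top_l.png');c=np.zeros((540,750,3),np.uint8);c[:,:360]=a;c[:330,360:]=b;cv2.imwrite('pics/l.png',c)"
```

```text
t4.88 tcp [ 463.8 -207.2  222.5] psi 178.21 tilt [-0.03  0.02] F [ 0.1  0.4 -2.5] M [-0.014  0.031  0.005] open 25.0 grip 67.5 q [-0.55  0.07 -0.29  1.21 -0.   -0.52]
```

View pics/l.png

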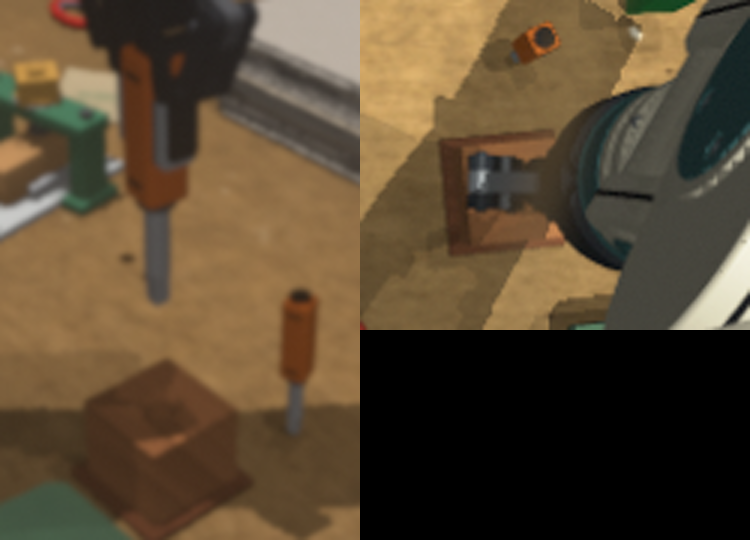

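The side crop shows the driver held upright, with its tip at about (333,280) and the hole clear below it.

>>> move_arm(increments=[{"dx": 0.3, "dy": 0.8, "dz": 0, "rx": 0, "ry": 0, "rz": -3, "gripper": 1}, {"dx": 0.3, "dy": 0.8, "dz": 0, "rx": 0, "ry": 0, "rz": -3, "gripper": 1}, {"dx": 0.3, "dy": 0.8, "dz": 0, "rx": 0, "ry": 0, "rz": -3, "gripper": 1}, {"dx": 0.3, "dy": 0.8, "dz": 0, "rx": 0, "ry": 0, "rz": -3, "gripper": 1}, {"dx": 0.3, "dy": 0.8, "dz": 0, "rx": 0, "ry": 0, "rz": -3, "gripper": 1}, {"dx": 0.3, "dy": 0.8, "dz": 0, "rx": 0, "ry": 0, "rz": -3, "gripper": 1}, {"dx": 0.3, "dy": 0.8, "dz": 0, "rx": 0, "ry": 0, "rz": -3, "gripper": 1}, {"dx": 0.3, "dy": 0.8, "dz": 0, "rx": 0, "ry": 0, "rz": -3, "gripper": 1}, {"dx": 0, "dy": 0, "dz": 0, "rx": 0, "ry": 0, "rz": 0, "gripper": 1}, {"dx": 0, "dy": 0, "dz": 0, "rx": 0, "ry": 0, "rz": 0, "gripper": 1}])

```text
t: 5.82
tcp_pos: [559.0, 50.2, 220.8]
orientation: [-0.695, -3.06, 0.002]
force: [-1.0, -1.1, -2.0]
opening: 25.1
grasp_force: 67.5
```

```bash
python3 st.py
python3 - <<'E'
from h import *
W=grab('wrist');save(W,'w4.png')
np.savez('w4.npz',R=W['R'],t=W['t'],f=W['f'],cx=W['cx'],cy=W['cy'],k1=W['k1'])
print(proj(W,[585,133.5,98.5]))
S=grab('side');np.savez('s.npz',R=S['R'],t=S['t'],f=S['f'],cx=S['cx'],cy=S['cy'],k1=S['k1'])
print(proj(S,[463,-207,130.6]))
E
```

```text
t5.82 tcp [559.   50.2 220.8] psi 154.42 tilt [-0.25 -0.01] F [-1.  -1.1 -2. ] M [-0.039  0.038 -0.012] open 25.1 grip 67.5 q [-0.03  0.17 -0.18  1.22 -0.    0.42]
[447.85610013 214.69550766]
[332.82310156 280.40272576]
```

View pics/w4.png

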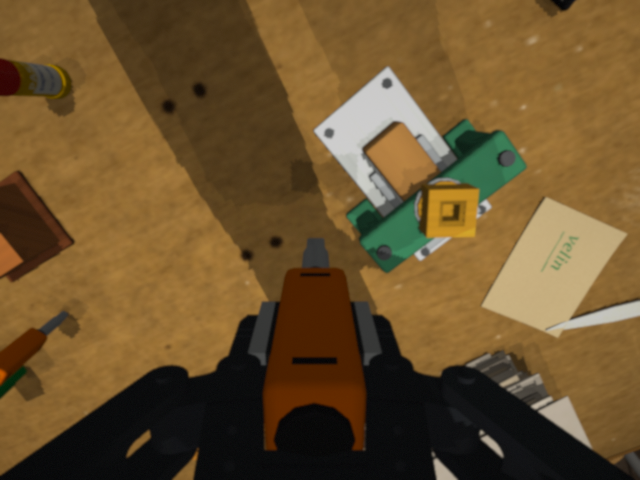

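The wrist view shows the nut's top at about (427–478, 187–237) with the socket near (453,211), and the driver held at centre. Next I measure this more precisely.

Run:
```python
from h import *
im=cv2.imread('pics/w4.png');W={k:v for k,v in np.load('w4.npz').items()}
S=dict(np.load('s.npz'))
hsv=cv2.cvtColor(im,cv2.COLOR_BGR2HSV)
print(hsv[211,[430,436,442,453,465,473]].tolist(),hsv[[192,198,230,234],470].tolist(), hsv[200:225:4,424].tolist())
# brightness threshold: top face brass
m=((abs(hsv[...,0].astype(int)-22)<5)&(hsv[...,1]>190)&(hsv[...,2]>170)).astype(np.uint8)
m[:,:400]=0;m[:,500:]=0;m[:170]=0;m[260:]=0
cs,_=cv2.findContours(m,cv2.RETR_EXTERNAL,2);c=max(cs,key=cv2.contourArea);r=cv2.minAreaRect(c);print(r)
b=cv2.boxPoints(r);p=np.array([onz(W,*q,98.5)[:2] for q in b]);print(p.round(1),p.mean(0),np.linalg.norm(np.diff(p,axis=0),axis=1))
e=np.diff(p,axis=0);print(np.degrees(np.arctan2(e[:,1],e[:,0]))%90)
# socket hole: dark region inside
v=hsv[195:228,437:470,2];d=np.zeros(im.shape[:2],np.uint8);d[195:228,437:470]=(v<150);cs,_=cv2.findContours(d,cv2.RETR_EXTERNAL,2)
for k in cs:
    if cv2.contourArea(k)>20:print('dark',cv2.minAreaRect(k))
for q in [(453,211),(452.5,211)]:print(onz(W,*q,98.5),tri(ray(W,*q),ray(S,291.7,203.3)))
cv2.imwrite('pics/n4.png',cv2.resize(im[170:260,400:500],(600,540),interpolation=2))
```

```text
[[20, 208, 195], [20, 208, 196], [20, 206, 167], [19, 209, 110], [20, 207, 160], [20, 207, 195]] [[20, 209, 193], [20, 210, 194], [21, 203, 206], [21, 204, 208]] [[19, 204, 60], [20, 207, 58], [19, 202, 58], [19, 211, 58], [20, 215, 58], [20, 212, 59], [19, 207, 59]]
((452.0, 213.0), (46.0, 50.0), 90.0)
[[564.  127. ]
 [577.7 156.1]
 [607.  146. ]
 [592.7 116. ]] [585.35075552 136.2917831 ] [32.16161839 30.94834058 33.26086372]
[64.66485059 71.02189813 64.52502058]
dark ((453.0, 211.0), (20.0, 24.0), 90.0)
[584.11628817 137.38612535  98.5       ] [585.12052397 136.90919924  99.03919055]
[583.97625459 137.09118175  98.5       ] [584.92493122 136.57495242  99.22220049]
```

View pics/n4.png

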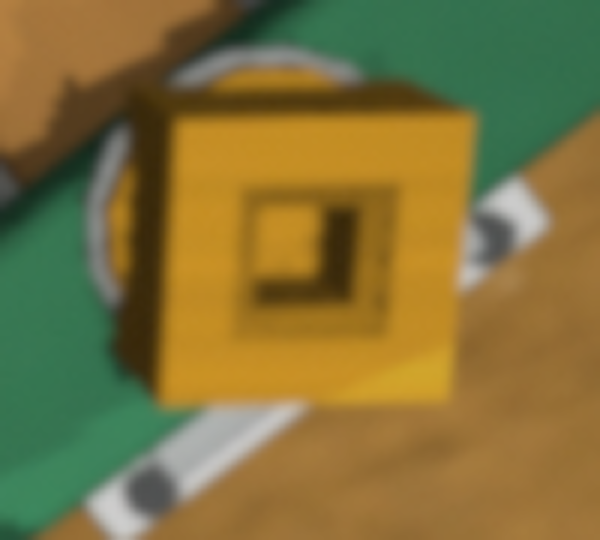

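The close crop shows the socket mouth centred at about (452.4,213) and the face corners for yaw. I use the visible driver shank in the same picture to check the camera against the tool.

Run:
```python
from h import *
im=cv2.imread('pics/w4.png');W=dict(np.load('w4.npz'));S=dict(np.load('s.npz'))
g=lambda x,y:(400+(x+.5)/6-.5,170+(y+.5)/6-.5)
for z,n,C in((98.5,'face',[(172,112),(480,112),(452,402),(157,405)]),(98.5,'mouth',[(245,187),(400,185),(386,337),(237,335)])):
    p=np.array([onz(W,*g(*q),z)[:2] for q in C]);e=np.roll(p,-1,0)-p
    print(n,p.mean(0).round(2),np.linalg.norm(e,axis=1).round(1),(np.degrees(np.arctan2(e[:,1],e[:,0]))%90).round(1))
hsv=cv2.cvtColor(im,cv2.COLOR_BGR2HSV)
for r in(240,246,252,258):
    k=np.where(hsv[r,290:345,1]<100)[0]+290;print(r,k.min(),k.max() )
R=cv2.Rodrigues(np.array([-0.695,-3.06,0.002]))[0]
T=np.array([559,50.2,220.8]);off=R[:,0]*1.0
for z in(128.9,148.9):print(z,proj(W,[559+off[0],50.2+off[1],z]),proj(W,[559,50.2,z]))
col=hsv[225:270,316];print(col[::3].tolist())
```

```text
face [585.11 136.44] [33.  32.3 32.7 32.6] [64.7 65.6 65.1 66.1]
mouth [585.34 136.55] [16.7 16.9 16.4 16.5] [65.4 65.4 63.8 66.5]
240 307 323
246 307 324
252 304 327
258 303 328
128.9 [314.88238962 246.00638515] [314.880186   247.62128853]
148.9 [314.82470622 257.57338082] [314.82239216 259.30722813]
[[17, 163, 97], [18, 169, 95], [17, 172, 92], [18, 168, 94], [17, 128, 82], [90, 5, 55], [90, 9, 55], [90, 9, 54], [90, 5, 54], [90, 5, 55], [75, 9, 55], [120, 5, 55], [90, 5, 55], [90, 5, 53], [9, 142, 52]]
```

The shank's tip is seen where the tool pose predicts it, so I trust the wrist estimate: socket (585.2,136.5), yaw ≡ 65.3°.

>>> move_arm(increments=[{"dx": 0.22, "dy": 0.71, "dz": 0, "rx": 0, "ry": 0, "rz": 0.5, "gripper": 1}, {"dx": 0.23, "dy": 0.72, "dz": 0, "rx": 0, "ry": 0, "rz": 0.5, "gripper": 1}, {"dx": 0.23, "dy": 0.72, "dz": 0, "rx": 0, "ry": 0, "rz": 0, "gripper": 1}, {"dx": 0, "dy": 0, "dz": -0.3, "rx": 0, "ry": 0, "rz": 0, "gripper": 1}, {"dx": 0, "dy": 0, "dz": -0.3, "rx": 0, "ry": 0, "rz": 0, "gripper": 1}, {"dx": 0, "dy": 0, "dz": 0, "rx": 0, "ry": 0, "rz": 0, "gripper": 1}, {"dx": 0, "dy": 0, "dz": 0, "rx": 0, "ry": 0, "rz": 0, "gripper": 1}, {"dx": 0, "dy": 0, "dz": 0, "rx": 0, "ry": 0, "rz": 0, "gripper": 1}])

```text
t: 6.58
tcp_pos: [586.7, 133.1, 198.9]
orientation: [-0.677, -3.066, 0.001]
force: [0.4, 0.2, -1.8]
opening: 25.1
grasp_force: 67.7
```

```bash
python3 st.py
```

```text
t6.58 tcp [586.7 133.1 198.9] psi 155.10 tilt [-0.08 -0.02] F [ 0.4  0.2 -1.8] M [-0.033  0.021  0.025] open 25.1 grip 67.7 q [ 0.12  0.25 -0.12  1.19 -0.    0.55]
```

>>> move_arm(increments=[{"dx": -0.01, "dy": 0.075, "dz": 0, "rx": 0, "ry": 0, "rz": 0, "gripper": 1}, {"dx": 0, "dy": 0, "dz": -0.1, "rx": 0, "ry": 0, "rz": 0, "gripper": 1}, {"dx": 0, "dy": 0, "dz": -0.08, "rx": 0, "ry": 0, "rz": 0, "gripper": 1}, {"dx": 0, "dy": 0, "dz": -0.06, "rx": 0, "ry": 0, "rz": 0, "gripper": 1}, {"dx": 0, "dy": 0, "dz": -0.06, "rx": 0, "ry": 0, "rz": 0, "gripper": 1}, {"dx": 0, "dy": 0, "dz": 0, "rx": 0, "ry": 0, "rz": 0, "gripper": 1}, {"dx": 0, "dy": 0, "dz": 0, "rx": 0, "ry": 0, "rz": 0, "gripper": 1}])

```text
t: 7.17
tcp_pos: [587.0, 137.3, 188.1]
orientation: [0.674, 3.068, -0.001]
force: [-1.4, -1.0, 3.6]
opening: 25.0
grasp_force: 68.5
```

```bash
python3 st.py
```

```text
t7.17 tcp [587.  137.3 188.1] psi 155.21 tilt [ 0.03 -0.05] F [-1.4 -1.   3.6] M [-0.417  0.481  0.012] open 25.0 grip 68.5 q [ 0.12  0.26 -0.14  1.17 -0.    0.56]
```

The bit is touching the chamfer and is pushed toward -x,-y, so I shift about 1 mm that way and go on down.

>>> move_arm(increments=[{"dx": -0.025, "dy": -0.03, "dz": 0, "rx": 0, "ry": 0, "rz": 0, "gripper": 1}, {"dx": 0, "dy": 0, "dz": -0.04, "rx": 0, "ry": 0, "rz": 0, "gripper": 1}, {"dx": 0, "dy": 0, "dz": -0.04, "rx": 0, "ry": 0, "rz": 0, "gripper": 1}, {"dx": 0, "dy": 0, "dz": 0, "rx": 0, "ry": 0, "rz": 0, "gripper": 1}])

```text
t: 7.5
tcp_pos: [587.1, 136.9, 187.4]
orientation: [0.673, 3.065, 0.003]
force: [-3.4, -0.1, 13.8]
opening: 25.3
grasp_force: 70.0
```

```bash
python3 st.py
```

```text
t7.50 tcp [587.1 136.9 187.4] psi 155.22 tilt [0.21 0.08] F [-3.4 -0.1 13.8] M [-0.03   0.989  0.008] open 25.3 grip 70.0 q [ 0.12  0.26 -0.14  1.16  0.    0.55]
```

>>> move_arm(increments=[{"dx": 0, "dy": 0, "dz": 0.12, "rx": 0, "ry": 0, "rz": 0, "gripper": 1}, {"dx": -0.04, "dy": -0.01, "dz": 0, "rx": 0, "ry": 0, "rz": 0, "gripper": 1}, {"dx": 0, "dy": 0, "dz": 0, "rx": 0, "ry": 0, "rz": 0, "gripper": 1}, {"dx": 0, "dy": 0, "dz": -0.05, "rx": 0, "ry": 0, "rz": 0, "gripper": 1}, {"dx": 0, "dy": 0, "dz": -0.05, "rx": 0, "ry": 0, "rz": 0, "gripper": 1}, {"dx": 0, "dy": 0, "dz": -0.05, "rx": 0, "ry": 0, "rz": 0, "gripper": 1}, {"dx": 0, "dy": 0, "dz": 0, "rx": 0, "ry": 0, "rz": 0, "gripper": 1}])

```text
t: 8.08
tcp_pos: [585.5, 135.6, 182.6]
orientation: [0.674, 3.066, -0.001]
force: [3.7, -1.6, 0.1]
opening: 25.2
grasp_force: 67.9
```

```bash
python3 st.py
```

```text
t8.08 tcp [585.5 135.6 182.6] psi 155.19 tilt [ 0.14 -0.06] F [ 3.7 -1.6  0.1] M [-0.41  -1.097  0.057] open 25.2 grip 67.9 q [ 0.12  0.26 -0.15  1.16 -0.    0.55]
```

It has entered the socket. I go 6 mm deeper with a small +x relief.

>>> move_arm(increments=[{"dx": 0.015, "dy": -0.01, "dz": -0.05, "rx": 0, "ry": 0, "rz": 0, "gripper": 1}, {"dx": 0, "dy": 0, "dz": -0.05, "rx": 0, "ry": 0, "rz": 0, "gripper": 1}, {"dx": 0, "dy": 0, "dz": -0.04, "rx": 0, "ry": 0, "rz": 0, "gripper": 1}, {"dx": 0, "dy": 0, "dz": 0, "rx": 0, "ry": 0, "rz": 0, "gripper": 1}, {"dx": 0, "dy": 0, "dz": 0, "rx": 0, "ry": 0, "rz": 0, "gripper": 1}, {"dx": 0, "dy": 0, "dz": 0, "rx": 0, "ry": 0, "rz": 0, "gripper": 1}])

```text
t: 8.58
tcp_pos: [585.4, 135.4, 176.7]
orientation: [0.674, 3.068, -0.001]
force: [5.9, -1.8, -3.7]
opening: 25.5
grasp_force: 67.4
```

```bash
python3 st.py
```

```text
t8.58 tcp [585.4 135.4 176.7] psi 155.20 tilt [ 0.04 -0.03] F [ 5.9 -1.8 -3.7] M [-0.417 -1.632 -0.02 ] open 25.5 grip 67.4 q [ 0.12  0.27 -0.16  1.15 -0.    0.55]
```

>>> move_arm(increments=[{"dx": 0.02, "dy": -0.005, "dz": 0, "rx": 0, "ry": 0, "rz": -4, "gripper": 1}, {"dx": 0, "dy": 0, "dz": 0, "rx": 0, "ry": 0, "rz": -4, "gripper": 1}, {"dx": 0, "dy": 0, "dz": 0, "rx": 0, "ry": 0, "rz": -4, "gripper": 1}, {"dx": 0, "dy": 0, "dz": 0, "rx": 0, "ry": 0, "rz": 0, "gripper": 1}, {"dx": 0, "dy": 0, "dz": 0, "rx": 0, "ry": 0, "rz": 0, "gripper": 1}])

```text
t: 9.0
tcp_pos: [586.1, 135.5, 176.9]
orientation: [0.988, 2.982, 0.001]
force: [5.5, -0.5, -4.0]
opening: 25.1
grasp_force: 67.3
```

```bash
cat > ms.py <<'E'
from h import *
M=[];F=[];P=[]
for i in range(5):
    s=env.read_state();M.append(s['torque']);F.append(s['force']);R=cv2.Rodrigues(s['orientation'])[0]
    P.append(np.degrees(np.arctan2(R[1,0],R[0,0])))
    if i<4: env.grab_frame('side')
print('t%.2f psi %.2f z %.1f xy %.1f %.1f'%(s['t'],np.mean(P),s['tcp_pos'][2],*s['tcp_pos'][:2]),'Mz',np.round([m[2] for m in M],3),'mean %.3f'%np.mean(M,0)[2],'Mxy',np.mean(M,0)[:2].round(2),'F',np.mean(F,0).round(1))
E
python3 ms.py
```

```text
t9.20 psi 143.33 z 176.9 xy 586.1 135.5 Mz [0.09  0.129 0.106 0.135 0.071] mean 0.106 Mxy [-0.27 -1.59] F [ 5.5 -1.  -4.1]
```

>>> move_arm(increments=[{"dx": 0.02, "dy": 0, "dz": 0, "rx": 0, "ry": 0, "rz": -3, "gripper": 1}, {"dx": 0, "dy": 0, "dz": 0, "rx": 0, "ry": 0, "rz": -3, "gripper": 1}, {"dx": 0, "dy": 0, "dz": 0, "rx": 0, "ry": 0, "rz": 0, "gripper": 1}, {"dx": 0, "dy": 0, "dz": 0, "rx": 0, "ry": 0, "rz": 0, "gripper": 1}])

```text
t: 9.53
tcp_pos: [586.2, 135.4, 176.9]
orientation: [-1.142, -2.926, 0.0]
force: [4.3, -0.5, -4.1]
opening: 24.9
grasp_force: 67.3
```

```bash
python3 ms.py
```

```text
t9.73 psi 137.31 z 176.9 xy 586.2 135.4 Mz [0.101 0.053 0.088 0.121 0.093] mean 0.091 Mxy [-0.2  -1.21] F [ 4.1 -0.7 -4. ]
```

>>> move_arm(increments=[{"dx": 0.02, "dy": 0, "dz": 0, "rx": 0, "ry": 0, "rz": -3, "gripper": 1}, {"dx": 0, "dy": 0, "dz": 0, "rx": 0, "ry": 0, "rz": -3, "gripper": 1}, {"dx": 0, "dy": 0, "dz": 0, "rx": 0, "ry": 0, "rz": 0, "gripper": 1}, {"dx": 0, "dy": 0, "dz": 0, "rx": 0, "ry": 0, "rz": 0, "gripper": 1}])

```text
t: 10.07
tcp_pos: [586.4, 135.4, 176.9]
orientation: [-1.294, -2.861, 0.001]
force: [3.3, -1.6, -3.3]
opening: 25.2
grasp_force: 67.4
```

```bash
python3 ms.py
```

```text
t10.27 psi 131.28 z 176.9 xy 586.5 135.4 Mz [0.09  0.097 0.069 0.12  0.094] mean 0.094 Mxy [-0.27 -0.57] F [ 2.2 -0.7 -3.6]
```

>>> move_arm(increments=[{"dx": 0.01, "dy": 0, "dz": 0, "rx": 0, "ry": 0, "rz": -3, "gripper": 1}, {"dx": 0, "dy": 0, "dz": 0, "rx": 0, "ry": 0, "rz": -3, "gripper": 1}, {"dx": 0, "dy": 0, "dz": 0, "rx": 0, "ry": 0, "rz": 0, "gripper": 1}, {"dx": 0, "dy": 0, "dz": 0, "rx": 0, "ry": 0, "rz": 0, "gripper": 1}])

```text
t: 10.6
tcp_pos: [586.6, 135.3, 176.9]
orientation: [-1.442, -2.789, 0.002]
force: [-1.0, -1.7, -2.9]
opening: 25.2
grasp_force: 67.6
```

```bash
python3 ms.py
```

```text
t10.80 psi 125.28 z 176.9 xy 586.7 135.3 Mz [0.09  0.113 0.052 0.137 0.106] mean 0.100 Mxy [-0.27  0.17] F [-0.6 -1.8 -3.3]
```

>>> move_arm(increments=[{"dx": 0.01, "dy": 0, "dz": 0, "rx": 0, "ry": 0, "rz": -3, "gripper": 1}, {"dx": 0, "dy": 0, "dz": 0, "rx": 0, "ry": 0, "rz": -3, "gripper": 1}, {"dx": 0, "dy": 0, "dz": 0, "rx": 0, "ry": 0, "rz": 0, "gripper": 1}, {"dx": 0, "dy": 0, "dz": 0, "rx": 0, "ry": 0, "rz": 0, "gripper": 1}])

```text
t: 11.13
tcp_pos: [586.8, 135.3, 176.9]
orientation: [-1.586, -2.709, 0.003]
force: [-3.1, -0.8, -2.3]
opening: 25.3
grasp_force: 67.8
```

```bash
python3 ms.py
```

```text
t11.33 psi 119.28 z 176.9 xy 586.9 135.3 Mz [0.078 0.11  0.082 0.073 0.115] mean 0.092 Mxy [-0.39  1.08] F [-3.7 -1.  -2.3]
```

>>> move_arm(increments=[{"dx": -0.015, "dy": 0, "dz": 0, "rx": 0, "ry": 0, "rz": -3, "gripper": 1}, {"dx": 0, "dy": 0, "dz": 0, "rx": 0, "ry": 0, "rz": -3, "gripper": 1}, {"dx": 0, "dy": 0, "dz": 0, "rx": 0, "ry": 0, "rz": 0, "gripper": 1}, {"dx": 0, "dy": 0, "dz": 0, "rx": 0, "ry": 0, "rz": 0, "gripper": 1}])

```text
t: 11.67
tcp_pos: [586.7, 135.3, 176.9]
orientation: [-1.726, -2.623, 0.002]
force: [-4.1, -1.0, -2.4]
opening: 25.2
grasp_force: 67.8
```

```bash
python3 ms.py
```

```text
t11.87 psi 113.28 z 176.9 xy 586.7 135.3 Mz [0.11  0.154 0.095 0.075 0.085] mean 0.104 Mxy [-0.39  1.36] F [-4.5 -1.3 -3.1]
```

>>> move_arm(increments=[{"dx": -0.01, "dy": 0, "dz": 0, "rx": 0, "ry": 0, "rz": -3, "gripper": 1}, {"dx": 0, "dy": 0, "dz": 0, "rx": 0, "ry": 0, "rz": -3, "gripper": 1}, {"dx": 0, "dy": 0, "dz": 0, "rx": 0, "ry": 0, "rz": 0, "gripper": 1}, {"dx": 0, "dy": 0, "dz": 0, "rx": 0, "ry": 0, "rz": 0, "gripper": 1}])

```text
t: 12.2
tcp_pos: [586.6, 135.3, 176.9]
orientation: [-1.861, -2.53, 0.001]
force: [-4.4, -0.8, -4.1]
opening: 25.1
grasp_force: 67.7
```

```bash
python3 ms.py
```

```text
t12.40 psi 107.28 z 176.9 xy 586.6 135.3 Mz [0.054 0.077 0.089 0.09  0.108] mean 0.084 Mxy [-0.45  1.46] F [-5.1 -1.1 -4.1]
```

>>> move_arm(increments=[{"dx": -0.02, "dy": -0.005, "dz": 0, "rx": 0, "ry": 0, "rz": -3, "gripper": 1}, {"dx": 0, "dy": 0, "dz": 0, "rx": 0, "ry": 0, "rz": -3, "gripper": 1}, {"dx": 0, "dy": 0, "dz": 0, "rx": 0, "ry": 0, "rz": 0, "gripper": 1}, {"dx": 0, "dy": 0, "dz": 0, "rx": 0, "ry": 0, "rz": 0, "gripper": 1}])

```text
t: 12.73
tcp_pos: [586.3, 135.3, 176.9]
orientation: [-1.991, -2.429, -0.0]
force: [-3.8, -0.5, -6.2]
opening: 25.5
grasp_force: 67.5
```

```bash
python3 ms.py
```

```text
t12.93 psi 101.29 z 177.0 xy 586.3 135.3 Mz [0.099 0.1   0.168 0.082 0.031] mean 0.096 Mxy [-0.24  1.01] F [-3.3 -0.9 -6.7]
```

>>> move_arm(increments=[{"dx": -0.01, "dy": -0.005, "dz": 0, "rx": 0, "ry": 0, "rz": -3, "gripper": 1}, {"dx": 0, "dy": 0, "dz": 0, "rx": 0, "ry": 0, "rz": -3, "gripper": 1}, {"dx": 0, "dy": 0, "dz": 0, "rx": 0, "ry": 0, "rz": 0, "gripper": 1}, {"dx": 0, "dy": 0, "dz": 0, "rx": 0, "ry": 0, "rz": 0, "gripper": 1}])

```text
t: 13.27
tcp_pos: [586.1, 135.2, 177.0]
orientation: [-2.116, -2.322, -0.001]
force: [-1.0, 0.0, -10.0]
opening: 24.8
grasp_force: 67.1
```

```bash
python3 ms.py
```

```text
t13.47 psi 95.29 z 177.0 xy 586.1 135.2 Mz [0.12  0.203 0.126 0.182 0.192] mean 0.165 Mxy [0.06 0.61] F [ -1.9   0.2 -10.1]
```

Torque has stepped up. I re-measure without moving.

```bash
python3 ms.py; python3 ms.py
```

```text
t13.67 psi 95.24 z 177.0 xy 586.1 135.2 Mz [0.192 0.185 0.171 0.172 0.182] mean 0.180 Mxy [0.17 0.42] F [ -1.6   0.7 -10.9]
t13.87 psi 95.22 z 177.0 xy 586.0 135.2 Mz [0.182 0.153 0.194 0.15  0.169] mean 0.170 Mxy [0.25 0.3 ] F [ -0.9   0.9 -12.2]
```

Settled at about 0.172 N·m against a baseline of about 0.095, a rise of 0.077. That is about 12 N by torque and about 8 N by angle, both inside the band. I back off within the play and withdraw.

>>> move_arm(increments=[{"dx": 0, "dy": 0, "dz": 0, "rx": 0, "ry": 0, "rz": 3, "gripper": 1}, {"dx": 0, "dy": 0, "dz": 0, "rx": 0, "ry": 0, "rz": 2, "gripper": 1}, {"dx": 0, "dy": 0, "dz": 0, "rx": 0, "ry": 0, "rz": 0, "gripper": 1}, {"dx": 0, "dy": 0, "dz": 0, "rx": 0, "ry": 0, "rz": 0, "gripper": 1}])

```text
t: 14.2
tcp_pos: [586.3, 135.1, 178.7]
orientation: [2.016, 2.409, 0.002]
force: [-4.1, 0.4, -4.0]
opening: 25.6
grasp_force: 68.0
```

```bash
python3 ms.py
```

```text
t14.40 psi 100.16 z 178.6 xy 586.3 135.1 Mz [0.007 0.03  0.028 0.02  0.078] mean 0.033 Mxy [0.16 1.16] F [-4.1  0.8 -1.7]
```

>>> move_arm(increments=[{"dx": -0.02, "dy": 0, "dz": 0.1, "rx": 0, "ry": 0, "rz": 0, "gripper": 1}, {"dx": 0, "dy": 0, "dz": 0.15, "rx": 0, "ry": 0, "rz": 0, "gripper": 1}, {"dx": 0, "dy": 0, "dz": 0.2, "rx": 0, "ry": 0, "rz": 0, "gripper": 1}, {"dx": 0, "dy": 0, "dz": 0.3, "rx": 0, "ry": 0, "rz": 0, "gripper": 1}, {"dx": 0, "dy": 0, "dz": 0.35, "rx": 0, "ry": 0, "rz": 0, "gripper": 1}, {"dx": 0, "dy": 0, "dz": 0, "rx": 0, "ry": 0, "rz": 0, "gripper": 1}, {"dx": 0, "dy": 0, "dz": 0, "rx": 0, "ry": 0, "rz": 0, "gripper": 1}])

```text
t: 14.98
tcp_pos: [587.2, 135.0, 223.8]
orientation: [2.013, 2.407, 0.006]
force: [0.8, -0.7, -1.8]
opening: 25.2
grasp_force: 68.1
```

```bash
python3 ms.py
python3 - <<'E'
from h import *
S=grab('side');T=grab('top')
# foot gap columns near foot in side view, and bit tip
save(S,'s5.png');save(T,'t5.png')
s=env.read_state()
im=cv2.cvtColor(np.asarray(S['pixels']),cv2.COLOR_RGB2HSV)
tip=s['tcp_pos']-[0,0,91.9];u=proj(S,tip);v=proj(S,tip+[0,0,30]);print(u,v)
for z in(2,8,15,22):
    a=proj(S,tip+[0,0,z]);r=int(round(a[1]));c=int(round(a[0]));k=[x for x in range(c-12,c+13) if im[r,x,1]<90];print(z,a.round(1),k[:1],k[-1:])
E
```

```text
t15.18 psi 100.20 z 220.6 xy 584.7 134.9 Mz [ 0.013 -0.021 -0.005 -0.024 -0.013] mean -0.010 Mxy [-0.    0.02] F [-0.2 -0.1 -1.9]
[290.67056573 192.2369077 ] [289.84136481 180.07004659]
2 [290.6 191.4] [289] [292]
8 [290.5 189. ] [288] [292]
15 [290.3 186.2] [288] [292]
22 [290.1 183.4] [287] [292]
```

>>> move_arm(increments=[{"dx": -0.27, "dy": -0.77, "dz": 0, "rx": 0, "ry": 0, "rz": 7, "gripper": 1}, {"dx": -0.27, "dy": -0.77, "dz": 0, "rx": 0, "ry": 0, "rz": 7, "gripper": 1}, {"dx": -0.27, "dy": -0.77, "dz": 0, "rx": 0, "ry": 0, "rz": 7, "gripper": 1}, {"dx": -0.27, "dy": -0.77, "dz": 0, "rx": 0, "ry": 0, "rz": 7, "gripper": 1}, {"dx": -0.27, "dy": -0.77, "dz": 0, "rx": 0, "ry": 0, "rz": 7, "gripper": 1}, {"dx": -0.27, "dy": -0.77, "dz": 0, "rx": 0, "ry": 0, "rz": 7, "gripper": 1}, {"dx": -0.27, "dy": -0.77, "dz": 0, "rx": 0, "ry": 0, "rz": 7, "gripper": 1}, {"dx": -0.27, "dy": -0.77, "dz": 0, "rx": 0, "ry": 0, "rz": 7, "gripper": 1}, {"dx": -0.27, "dy": -0.77, "dz": 0, "rx": 0, "ry": 0, "rz": 7, "gripper": 1}, {"dx": -0.27, "dy": -0.77, "dz": 0, "rx": 0, "ry": 0, "rz": 7, "gripper": 1}])

```text
t: 16.12
tcp_pos: [476.9, -172.2, 221.0]
orientation: [-0.271, -3.129, -0.0]
force: [0.3, 0.5, -1.8]
opening: 25.1
grasp_force: 68.0
```

>>> move_arm(increments=[{"dx": -0.27, "dy": -0.77, "dz": 0, "rx": 0, "ry": 0, "rz": 7, "gripper": 1}, {"dx": 0, "dy": 0, "dz": 0, "rx": 0, "ry": 0, "rz": 1, "gripper": 1}, {"dx": 0, "dy": 0, "dz": 0, "rx": 0, "ry": 0, "rz": 0, "gripper": 1}, {"dx": 0, "dy": 0, "dz": 0, "rx": 0, "ry": 0, "rz": 0, "gripper": 1}, {"dx": 0, "dy": 0, "dz": 0, "rx": 0, "ry": 0, "rz": 0, "gripper": 1}])

```text
t: 16.53
tcp_pos: [467.3, -200.4, 221.0]
orientation: [-0.065, -3.14, -0.001]
force: [0.0, 0.8, -1.6]
opening: 25.5
grasp_force: 68.2
```

```bash
python3 st.py; python3 ms.py
```

```text
t16.53 tcp [ 467.3 -200.4  221. ] psi 177.64 tilt [-0.02  0.04] F [ 0.   0.8 -1.6] M [-0.026  0.007  0.036] open 25.5 grip 68.2 q [-0.53  0.08 -0.29  1.21  0.   -0.49]
t16.73 psi 177.69 z 221.3 xy 467.6 -200.4 Mz [ 0.036  0.011  0.067 -0.016  0.023] mean 0.024 Mxy [ 0.01 -0.01] F [ 0.1  0.2 -1.6]
```

>>> move_arm(increments=[{"dx": -0.09, "dy": -0.16, "dz": 0, "rx": 0, "ry": 0, "rz": 0.5, "gripper": 1}, {"dx": 0, "dy": 0, "dz": -0.5, "rx": 0, "ry": 0, "rz": 0, "gripper": 1}, {"dx": 0, "dy": 0, "dz": -0.6, "rx": 0, "ry": 0, "rz": 0, "gripper": 1}, {"dx": 0, "dy": 0, "dz": -0.5, "rx": 0, "ry": 0, "rz": 0, "gripper": 1}, {"dx": 0, "dy": 0, "dz": 0, "rx": 0, "ry": 0, "rz": 0, "gripper": 1}, {"dx": 0, "dy": 0, "dz": 0, "rx": 0, "ry": 0, "rz": 0, "gripper": 1}, {"dx": 0, "dy": 0, "dz": 0, "rx": 0, "ry": 0, "rz": 0, "gripper": 1}])

```text
t: 17.32
tcp_pos: [464.3, -208.2, 158.4]
orientation: [0.051, 3.14, -0.001]
force: [-0.2, -0.7, -1.2]
opening: 25.1
grasp_force: 68.1
```

```bash
python3 st.py; python3 ms.py
```

```text
t17.32 tcp [ 464.3 -208.2  158.4] psi 178.15 tilt [ 0.07 -0.05] F [-0.2 -0.7 -1.2] M [-0.008 -0.013 -0.001] open 25.1 grip 68.1 q [-0.55  0.12 -0.38  1.07 -0.   -0.52]
t17.52 psi 178.14 z 158.9 xy 464.8 -208.4 Mz [-0.001 -0.008 -0.004 -0.    -0.005] mean -0.003 Mxy [ 0.01 -0.01] F [ 0.2 -0.4 -1.3]
```

>>> move_arm(increments=[{"dx": -0.01, "dy": 0.03, "dz": 0, "rx": 0, "ry": 0, "rz": 0, "gripper": 1}, {"dx": 0, "dy": 0, "dz": -0.1, "rx": 0, "ry": 0, "rz": 0, "gripper": 1}, {"dx": 0, "dy": 0, "dz": -0.1, "rx": 0, "ry": 0, "rz": 0, "gripper": 1}, {"dx": 0, "dy": 0, "dz": -0.1, "rx": 0, "ry": 0, "rz": 0, "gripper": 1}, {"dx": 0, "dy": 0, "dz": -0.1, "rx": 0, "ry": 0, "rz": 0, "gripper": 1}, {"dx": 0, "dy": 0, "dz": 0, "rx": 0, "ry": 0, "rz": 0, "gripper": 1}, {"dx": 0, "dy": 0, "dz": 0, "rx": 0, "ry": 0, "rz": 0, "gripper": 1}])

```text
t: 18.1
tcp_pos: [463.0, -206.4, 140.8]
orientation: [-0.051, -3.14, -0.001]
force: [-0.2, -0.0, -2.2]
opening: 25.8
grasp_force: 68.2
```

```bash
python3 st.py
```

```text
t18.10 tcp [ 463.  -206.4  140.8] psi 178.13 tilt [-0.05  0.03] F [-0.2 -0.  -2.2] M [0.057 0.025 0.001] open 25.8 grip 68.2 q [-0.55  0.14 -0.4   1.03 -0.   -0.51]
```

>>> move_arm(increments=[{"dx": 0.01, "dy": -0.01, "dz": -0.1, "rx": 0, "ry": 0, "rz": 0, "gripper": 1}, {"dx": 0, "dy": 0, "dz": -0.1, "rx": 0, "ry": 0, "rz": 0, "gripper": 1}, {"dx": 0, "dy": 0, "dz": -0.15, "rx": 0, "ry": 0, "rz": 0, "gripper": 1}, {"dx": 0, "dy": 0, "dz": -0.15, "rx": 0, "ry": 0, "rz": 0, "gripper": 1}, {"dx": 0, "dy": 0, "dz": -0.15, "rx": 0, "ry": 0, "rz": 0, "gripper": 1}, {"dx": 0, "dy": 0, "dz": -0.1, "rx": 0, "ry": 0, "rz": 0, "gripper": 1}, {"dx": 0, "dy": 0, "dz": 0, "rx": 0, "ry": 0, "rz": 0, "gripper": 1}, {"dx": 0, "dy": 0, "dz": 0, "rx": 0, "ry": 0, "rz": 0, "gripper": 1}])

```text
t: 18.77
tcp_pos: [463.4, -206.8, 110.9]
orientation: [-0.051, -3.14, -0.001]
force: [0.4, 0.2, -2.1]
opening: 24.5
grasp_force: 68.1
```

```bash
python3 st.py
```

```text
t18.77 tcp [ 463.4 -206.8  110.9] psi 178.14 tilt [-0.05  0.02] F [ 0.4  0.2 -2.1] M [-0.005  0.033 -0.001] open 24.5 grip 68.1 q [-0.55  0.17 -0.43  0.97 -0.   -0.51]
```

Down another 6 mm, then open and rise.

>>> move_arm(increments=[{"dx": 0, "dy": 0, "dz": -0.1, "rx": 0, "ry": 0, "rz": 0, "gripper": 1}, {"dx": 0, "dy": 0, "dz": -0.05, "rx": 0, "ry": 0, "rz": 0, "gripper": 1}, {"dx": 0, "dy": 0, "dz": 0, "rx": 0, "ry": 0, "rz": 0, "gripper": 1}, {"dx": 0, "dy": 0, "dz": 0, "rx": 0, "ry": 0, "rz": 0, "gripper": 0.5}, {"dx": 0, "dy": 0, "dz": 0, "rx": 0, "ry": 0, "rz": 0, "gripper": 0.2}, {"dx": 0, "dy": 0, "dz": 0, "rx": 0, "ry": 0, "rz": 0, "gripper": 0}, {"dx": 0, "dy": 0, "dz": 0, "rx": 0, "ry": 0, "rz": 0, "gripper": 0}, {"dx": 0, "dy": 0, "dz": 0, "rx": 0, "ry": 0, "rz": 0, "gripper": 0}, {"dx": 0, "dy": 0, "dz": 0, "rx": 0, "ry": 0, "rz": 0, "gripper": 0}, {"dx": 0, "dy": 0, "dz": 0, "rx": 0, "ry": 0, "rz": 0, "gripper": 0}])

```text
t: 19.6
tcp_pos: [463.8, -207.0, 105.4]
orientation: [0.051, 3.141, -0.0]
force: [-0.2, -0.1, 0.7]
opening: 85.5
grasp_force: 0.0
```

```bash
python3 st.py
```

```text
t19.60 tcp [ 463.8 -207.   105.4] psi 178.14 tilt [ 0.01 -0.01] F [-0.2 -0.1  0.7] M [ 0.01  -0.015 -0.002] open 85.5 grip 0.0 q [-0.55  0.17 -0.44  0.96 -0.   -0.51]
```

>>> move_arm(increments=[{"dx": 0, "dy": 0, "dz": 0.5, "rx": 0, "ry": 0, "rz": 0, "gripper": 0}, {"dx": 0, "dy": 0, "dz": 0.8, "rx": 0, "ry": 0, "rz": 0, "gripper": 0}, {"dx": 0, "dy": 0, "dz": 0.8, "rx": 0, "ry": 0, "rz": 0, "gripper": 0}, {"dx": 0, "dy": 0, "dz": 0.8, "rx": 0, "ry": 0, "rz": 0, "gripper": 0}, {"dx": 0, "dy": 0, "dz": 0.3, "rx": 0, "ry": 0, "rz": 0, "gripper": 0}, {"dx": -0.3, "dy": 0.8, "dz": 0, "rx": 0, "ry": 0, "rz": 0, "gripper": 0}, {"dx": -0.3, "dy": 0.8, "dz": 0, "rx": 0, "ry": 0, "rz": 0, "gripper": 0}, {"dx": 0, "dy": 0.8, "dz": 0, "rx": 0, "ry": 0, "rz": 0, "gripper": 0}, {"dx": 0, "dy": 0, "dz": 0, "rx": 0, "ry": 0, "rz": 0, "gripper": 0}, {"dx": 0, "dy": 0, "dz": 0, "rx": 0, "ry": 0, "rz": 0, "gripper": 0}])

```text
t: 20.43
tcp_pos: [439.4, -109.7, 233.5]
orientation: [0.047, 3.141, -0.001]
force: [-0.9, -0.8, -0.4]
opening: 85.4
grasp_force: 0.0
```

```bash
python3 st.py
python3 - <<'E'
from h import *
a0=cv2.imread('pics/side0.png');b0=cv2.imread('pics/top0.png')
S=grab('side');T=grab('top')
a=cv2.cvtColor(np.asarray(S['pixels']),cv2.COLOR_RGB2BGR);b=cv2.cvtColor(np.asarray(T['pixels']),cv2.COLOR_RGB2BGR)
def d(x,y,box):
    x0,y0,x1,y1=box;return round(float(np.abs(x[y0:y1,x0:x1].astype(int)-y[y0:y1,x0:x1]).mean()),2)
print('side driver',d(a,a0,(315,255,350,325)),'stand',d(a,a0,(305,305,365,355)),'bridge',d(a,a0,(268,195,322,255)),'block',d(a,a0,(268,225,300,250)),'ref',d(a,a0,(500,300,560,350)))
def cap(im,box):
    x0,y0,x1,y1=box;h=cv2.cvtColor(im,cv2.COLOR_BGR2HSV)[y0:y1,x0:x1]
    m=((h[...,0]>3)&(h[...,0]<16)&(h[...,1]>200)).astype(np.uint8);M=cv2.moments(m);return round(M['m00']),round(M['m10']/M['m00']+x0,1),round(M['m01']/M['m00']+y0,1)
print(cap(a0,(315,255,350,310)),cap(a,(315,255,350,310)))
# nut yaw in top view
for im in(b0,b):
    h=cv2.cvtColor(im,cv2.COLOR_BGR2HSV);m=((abs(h[...,0].astype(int)-23)<7)&(h[...,1]>150)&(h[...,2]>170)).astype(np.uint8);m2=np.zeros_like(m);m2[195:235,185:225]=m[195:235,185:225]
    cs,_=cv2.findContours(m2,cv2.RETR_EXTERNAL,2);print('nut',cv2.minAreaRect(max(cs,key=cv2.contourArea)) if cs else None)
E
```

```text
t20.43 tcp [ 439.4 -109.7  233.5] psi 178.29 tilt [ 0.02 -0.02] F [-0.9 -0.8 -0.4] M [-0.011 -0.037 -0.021] open 85.4 grip 0.0 q [-0.39 -0.03 -0.38  1.23 -0.   -0.36]
side driver 7.8 stand 7.37 bridge 10.08 block 7.42 ref 7.76
(40, 331.9, 267.5) (36, 330.8, 274.1)
nut ((204.6000518798828, 215.80003356933594), (8.049844741821289, 8.9442720413208), 26.56505012512207)
nut ((204.4499969482422, 215.84999084472656), (8.854375839233398, 9.17060375213623), 71.56504821777344)
```

```bash
python3 -c "
from workcell import env
print(env.finish_job())"
```

```text
the job is handed in; nothing more can be done
None
```

I seated the driver, turned the nut clockwise until the foot gripped the block, put the driver back upright in its stand and handed the job in at about 20 s. The grip is my estimate, about 8 N from the turn angle and 12 N from the torque rise, since the foot force isn't measured directly; no verdict came back.

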